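Snap the pellet tub's lid shut

TASK

The clip-on lid of the green pellet tub on the lazy susan is only resting in place: press its four raised white rim sections down at their orange thumb pads, until every one has clicked fully shut. Only press: do not lift, tip or push away the tub, leave everything else where it stands, and finish with the hand clear.

Things in the scene. Friction and masses are not known exactly. Their poses are not given: they have to be found in the camera images.
- tub: round green pellet tub with a yellow band, 112 mm wide, 73 mm tall without lid, about 0.45 kg, loose on the lazy susan. Origin: centre of its underside, z up. White clip-on lid: fixed middle (top 82 mm up) and a ring of four white rim sections, 38 to 57 mm from the axis, centred on the tub's +x, +y, -x, -y sides, each with an orange thumb pad.
- section0 (a joint): how far the white rim section on the tub's +x side has been pressed down, m: 0 fully up, 0.008 fully shut (hard stop). It starts between 0 and 0.003, moves straight down in the tub's frame, yields at about 6 to 9 N (stiff, differs between sections), and stays where it is left. A raised section shows a dark gap under it; each moves by itself.
- pad0 (a point): centre of the top of the orange thumb pad (14 mm radially, 24 mm along the rim, standing 3 mm above the section's white top) on section 0, 46 mm from the tub's axis; moves with the section. 96 mm above the tub's underside when fully up, 88 mm when shut.
- section1 (a joint): how far the white rim section on the tub's +y side has been pressed down, m: 0 fully up, 0.008 fully shut (hard stop). It starts between 0 and 0.003, moves straight down in the tub's frame, yields at about 6 to 9 N (stiff, differs between sections), and stays where it is left. A raised section shows a dark gap under it; each moves by itself.
- pad1 (a point): centre of the top of the orange thumb pad (14 mm radially, 24 mm along the rim, standing 3 mm above the section's white top) on section 1, 46 mm from the tub's axis; moves with the section. 96 mm above the tub's underside when fully up, 88 mm when shut.
- section2 (a joint): how far the white rim section on the tub's -x side has been pressed down, m: 0 fully up, 0.008 fully shut (hard stop). It starts between 0 and 0.003, moves straight down in the tub's frame, yields at about 6 to 9 N (stiff, differs between sections), and stays where it is left. A raised section shows a dark gap under it; each moves by itself.
- pad2 (a point): centre of the top of the orange thumb pad (14 mm radially, 24 mm along the rim, standing 3 mm above the section's white top) on section 2, 46 mm from the tub's axis; moves with the section. 96 mm above the tub's underside when fully up, 88 mm when shut.
- section3 (a joint): how far the white rim section on the tub's -y side has been pressed down, m: 0 fully up, 0.008 fully shut (hard stop). It starts between 0 and 0.003, moves straight down in the tub's frame, yields at about 6 to 9 N (stiff, differs between sections), and stays where it is left. A raised section shows a dark gap under it; each moves by itself.
- pad3 (a point): centre of the top of the orange thumb pad (14 mm radially, 24 mm along the rim, standing 3 mm above the section's white top) on section 3, 46 mm from the tub's axis; moves with the section. 96 mm above the tub's underside when fully up, 88 mm when shut.
- susan: round wooden lazy susan, 370 mm across, origin at the centre of its foot on the counter, its flat top 30 mm above the counter. The disc turns on its foot if dragged sideways (about 0.25 N m).
- dish: white ceramic feeding dish, round, 90 mm across, 28 mm tall, loose on the lazy susan; origin: centre of its underside. Leave alone.
- cup: transparent acrylic breeder cup, 70 mm across, 70 mm tall, loose on the lazy susan; origin: centre of its underside. Leave alone.
- magnet: teal algae magnet, 58 x 36 mm, 38 mm tall with its grip ridge, loose on the lazy susan; origin: centre of its underside. Leave alone.
- valve: small grey check valve with white nozzles, 54 mm long, 22 mm thick, lying on the lazy susan; origin: centre of its underside. Leave alone.
- bottle: blue bottle, 60 mm across, 160 mm tall, standing on the counter to the left; origin: centre of its underside. Leave alone.
- jar: amber jar with black cap, 68 mm across, 85 mm tall, standing on the counter to the right; origin: centre of its underside. Leave alone.
There are look-alikes about, which are no part of the job. What is shaped like the tub but pink is not meant.

How it is judged:
By the outcome, as a careful person would: the job done as asked, in the order asked, and still so for the second after the job is handed in, with the robot touching nothing.
It also fails if it takes over 43 s, if anything falls off the work surface, if the arm or the gripper's body presses on something with over 40 N, if the wrist force passes 120 N, or if a joint passes its speed limit or range.

ROBOT

A 7-joint arm with a two-finger parallel gripper is mounted at the origin on the work surface. World frame = base frame: x ahead of the robot, y to its left, z up, the work surface at z = 0. Lengths are in m, angles in rad, forces in N, time in s.
With the tool pointing down it reaches from about 0.35 to 0.9 m from the base axis. Payload 8.1 kg.
Tool frame: the origin (TCP) lies between the finger pads; the fingertips stand 25 mm ahead of it and the grasp point (between the pads) lies 6 mm ahead of it; z points along the fingers, y is the direction in which the jaws open and shut (so a half turn about z gives the same grasp; the last joint's range is limited). The gripper opens to 85 mm and grips with 20 to 120 N. Pads are 22 mm wide; open, the fingers measure 114 mm over their backs; the gripper's body (76 mm by 85 mm) begins 54 mm behind the grasp point. The pads swing forward as they close: fully open they stand 13 mm farther back than shut.
Start: joints at [1.214, 0.434, 0.025, 1.573, -0.012, 1.134, -0.075], TCP at [0.157, -0.605, 0.256] pointing down, gripper open.
Joint ranges: [-2.62, 2.62], [-0.44, 2.09], [-1.27, 1.32], [0.08, 2.57], [-1.32, 4.46], [0.12, 2], [-2.74, 2.74]. Speed limits (rad/s): [2.22, 2.22, 3.01, 3.01, 3.14, 3.14, 3.14].

INTERFACE

Orientations are given as a 3x3 rotation matrix whose columns are the frame's x, y, z axes.
In Python, from workcell import manip, optics gives the robot as it stands.
- The arm moves only by the shell command python3 -m jog 'ROWS' [FORCE]. ROWS is JSON, a list of rows, each an object with "claw": the gripper command: -1 is shut, 1 is fully open, values between are in proportion; "translation": the shift along the tool's x, y, z in m, a list of three; "spin": the turn about the tool's z in rad. In form: [{"claw": claw, "translation": [x, y, z], "spin": spin}, ...]. A call has 1 to 12 rows; each row shifts and turns the commanded pose from where the row before left it, along the tool's axes as they then stand; what a row does not reach is not made up. A row lasts 1/10 s, in which the tool goes at most 50 mm and 8.59 degrees, less where a joint would pass 70% of its speed; a pose out of reach is approached as far as the arm can. A call with a gripper value outside its range is refused whole. The fingers move at their own pace and stop on an object; FORCE is the grip in N (left out, the last holds). Time passes only in rows, so rows that do not move let the fingers close. It gives the time, the measured TCP pose, the force and the opening at its end, in the units of the state.
- manip.sense(): the state, without advancing time (a new reading comes with each control period).
- optics.read_camera(name): name is "side" or "top"; returns a dict with "color" (400x640x3 uint8, red, green, blue), "K" (3x3 intrinsics, pixels), "camera_from_world" (4x4, takes a point from world to camera coordinates). Camera axes: x right, y down, z forward; pixel columns grow to the right and rows downward; lengths in m; the calibration is good to about 2 mm. A picture is of the moment at which its call begins. There is no depth.
- manip.finish_job(): hands the job in, once; it reports no verdict.
The state is a dict: "time": time; "qpos": joint angles; "dq": joint speeds; "joint_torque": joint torques, N m; "position": TCP position; "orientation": TCP orientation; "wrist_force": force on the tool from outside, world axes, zero at the start; "moment": the same for the moment, N m; "width": opening from 0.0 (shut) to 1.0 (fully open).
Only numpy, scipy, OpenCV 4.12 (cv2) and the standard library are available. Lean on these libraries where they do the work, as an engineer would, in place of code of your own. Each camera call takes 0.05 s, during which the arm holds its last target. There are 200 camera calls.

## Working session

There is one attempt and no reset: what is moved stays moved. The work goes in short steps, Python scripts to look and compute and a shell command to move; the robot and the scene stay as the last step left them, time stands still between calls to the robot, and variables do not carry over. Pictures are saved under pics/ and viewed, about 8 in all and at most 12, crops included, and the job is handed in when it is done.

```bash
mkdir -p pics
python3 - <<'E'
from workcell import manip, optics
import cv2, numpy as np
s=manip.sense(); print({k:np.round(v,3).tolist() for k,v in s.items()})
for n in("top","side"):
    c=optics.read_camera(n); cv2.imwrite(f"pics/{n}0.png",c["color"][:,:,::-1]); print(n,c["K"].round(1).tolist(),c["camera_from_world"].round(4).tolist())
E
```

```text
{'time': 0.0, 'qpos': [1.214, 0.435, 0.025, 1.574, -0.012, 1.134, -0.075], 'dq': [0.001, -0.001, 0.001, -0.001, 0.0, 0.001, -0.001], 'joint_torque': [-0.001, -67.047, 1.025, -31.622, 0.016, 0.012, 0.0], 'position': [0.157, -0.605, 0.256], 'orientation': [[0.968, 0.251, -0.001], [0.251, -0.968, 0.001], [-0.0, -0.002, -1.0]], 'wrist_force': [-0.525, 0.622, 0.122], 'moment': [0.012, -0.014, -0.008], 'width': 0.998}
top [[410.4, 0.0, 325.3], [0.0, 410.4, 201.0], [0.0, 0.0, 1.0]] [[0.0244, -0.9993, -0.0289, 0.0078], [-0.9881, -0.0197, -0.1528, 0.5608], [0.1521, 0.0323, -0.9878, 1.1952], [0.0, 0.0, 0.0, 1.0]]
side [[380.9, 0.0, 317.6], [0.0, 380.9, 198.0], [0.0, 0.0, 1.0]] [[-0.9833, -0.1809, 0.0186, 0.512], [-0.1537, 0.7722, -0.6165, 0.1459], [0.0972, -0.609, -0.7872, 1.0646], [0.0, 0.0, 0.0, 1.0]]
```

View pics/top0.png

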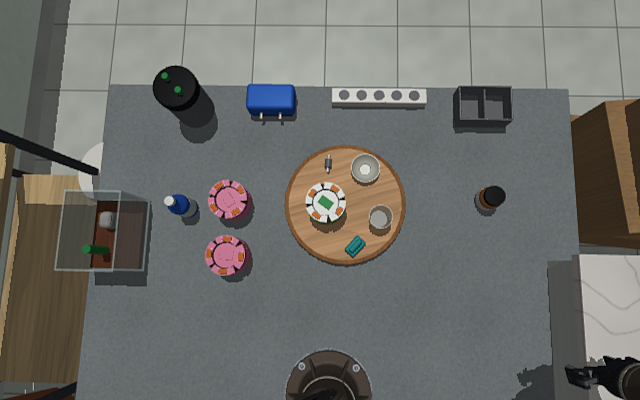

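View pics/side0.png

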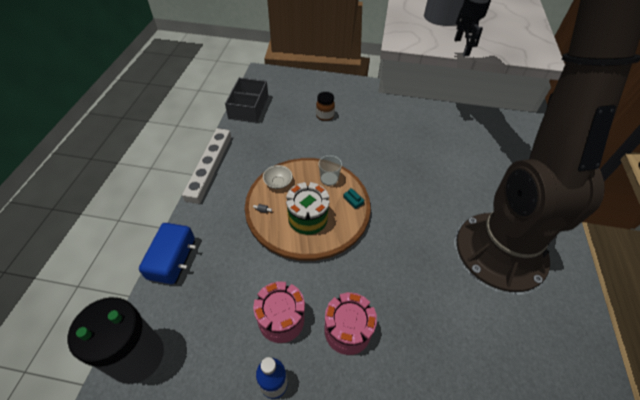

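The tub candidates are the pink ones at top (228,200) and (225,255), and the one at top (325,203) / side (308,207). The last fits: it is green with a yellow band and stands on the susan. I'll confirm it in a crop and measure the pads.

```bash
cat > h.py <<'E'
from workcell import manip, optics
import cv2, numpy as np
BOX={"top":(295,170,60,60),"side":(275,170,66,70)}
def snap():
    return {n:optics.read_camera(n) for n in("top","side")}
def crops(S,name):
    o=[]
    for n in("top","side"):
        x,y,w,h=BOX[n]; o.append(cv2.resize(S[n]["color"][y:y+h,x:x+w,::-1],(400,400),interpolation=cv2.INTER_CUBIC))
    cv2.imwrite(f"pics/{name}.png",np.hstack(o))
def pads(c,n):
    x,y,w,h=BOX[n]; im=c["color"][y:y+h,x:x+w]; hsv=cv2.cvtColor(im,cv2.COLOR_RGB2HSV)
    m=cv2.inRange(hsv,(4,130,110),(15,255,255))
    k,l,st,ce=cv2.connectedComponentsWithStats(m)
    return [(ce[i]+[x,y],int(st[i,4])) for i in range(1,k) if st[i,4]>=8]
def proj(c,P):
    P=np.atleast_2d(P); T=c["camera_from_world"]; q=(P@T[:3,:3].T+T[:3,3])@c["K"].T
    return q[:,:2]/q[:,2:]
def ray(c,uv,z):
    T=c["camera_from_world"]; R=T[:3,:3]; o=-R.T@T[:3,3]; d=R.T@np.linalg.inv(c["K"])@[*uv,1]
    return o+d*(z-o[2])/d[2]
E
python3 - <<'E'
from h import *
S=snap(); crops(S,"crop1")
for n in S:
    for p,a in pads(S[n],n): print(n,p.round(1),a,ray(S[n],p,0.124).round(4))
E
```

```text
top [296.4 172.3] 21 [0.6294 0.1021 0.124 ]
top [334.3 188.2] 33 [ 0.5852 -0.0069  0.124 ]
top [311.9 192.5] 36 [0.5718 0.0563 0.124 ]
top [338.5 210.5] 34 [ 0.5219 -0.0201  0.124 ]
top [315.8 214.9] 35 [0.5082 0.0433 0.124 ]
side [295.3 188.4] 30 [ 0.5855 -0.0069  0.124 ]
side [319.2 188.4] 29 [ 0.5222 -0.0196  0.124 ]
side [294.9 208.1] 30 [0.5723 0.0579 0.124 ]
side [319.9 207.9] 30 [0.5089 0.0446 0.124 ]
```

View pics/crop1.png

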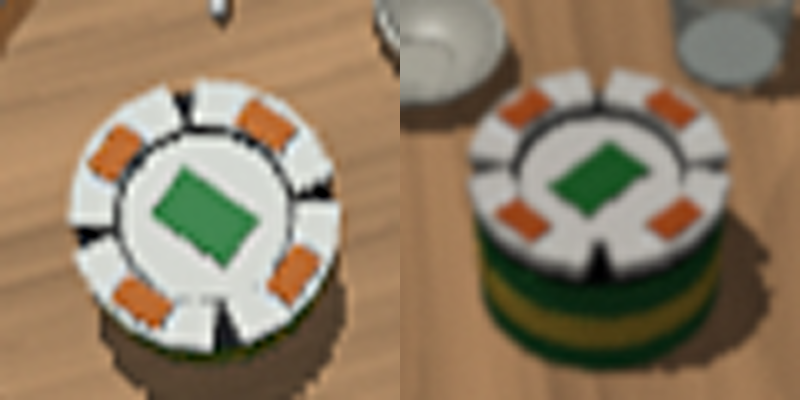

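The crop confirms the green tub with the yellow band and four orange pads, and both cameras agree to about 1 mm. The pads are A(0.585,-0.007), B(0.572,0.057), C(0.508,0.044) and D(0.522,-0.020), with the centre near (0.547,0.018). Next I'll move over with the jaws shut.

```bash
python3 -m jog '[{"claw":-1,"translation":[0.035,-0.029,0],"spin":0},{"claw":-1,"translation":[0.035,-0.029,0],"spin":0},{"claw":-1,"translation":[0.035,-0.029,0],"spin":0},{"claw":-1,"translation":[0.035,-0.029,0],"spin":0},{"claw":-1,"translation":[0.035,-0.029,0],"spin":0},{"claw":-1,"translation":[0.035,-0.029,0],"spin":0},{"claw":-1,"translation":[0.035,-0.029,0],"spin":0},{"claw":-1,"translation":[0.035,-0.029,0],"spin":0},{"claw":-1,"translation":[0.035,-0.029,0],"spin":0},{"claw":-1,"translation":[0.035,-0.029,0],"spin":0},{"claw":-1,"translation":[0.035,-0.029,0],"spin":0},{"claw":-1,"translation":[0.035,-0.029,0],"spin":0}]'
python3 -m jog '[{"claw":-1,"translation":[0,0,0],"spin":0.14},{"claw":-1,"translation":[0,0,0],"spin":0.14},{"claw":-1,"translation":[0,0,0],"spin":0.14},{"claw":-1,"translation":[0,0,0],"spin":0.14},{"claw":-1,"translation":[0,0,0],"spin":0.14},{"claw":-1,"translation":[0,0,0],"spin":0.14},{"claw":-1,"translation":[0,0,0],"spin":0}]'
cat >> h.py <<'E'
def delta(x,y,z):
    s=manip.sense(); d=np.array([x,y,z])-s["position"]
    print("t",round(s["time"],2),"pos",np.round(s["position"],4),"F",np.round(s["wrist_force"],1),"tool delta",(np.array(s["orientation"]).T@d).round(4))
E
python3 -c "
from h import *
delta(.585,-.007,.2); print(manip.sense()['orientation'])"
```

```text
time: 1.4
position: [0.4768, -0.1611, 0.2564]
orientation: [[0.968, 0.251, 0.0], [0.251, -0.968, -0.0], [0.0, 0.0, -1.0]]
wrist_force: [0.9, -0.9, -0.2]
width: 0.0
time: 2.1
position: [0.476, -0.1626, 0.2562]
orientation: [[0.832, -0.555, -0.0], [-0.555, -0.832, -0.0], [-0.0, 0.0, -1.0]]
wrist_force: [-0.1, -0.3, -0.4]
width: -0.001
t 2.1 pos [ 0.476  -0.1626  0.2562] F [-0.1 -0.3 -0.4] tool delta [ 0.0043 -0.19    0.0562]
[[ 8.31787323e-01 -5.55094394e-01 -2.49937548e-04]
 [-5.55094426e-01 -8.31787336e-01 -7.79693256e-05]
 [-1.64614552e-04  2.03592836e-04 -9.99999966e-01]]
```

```bash
python3 -m jog '[{"claw":-1,"translation":[0.001,-0.038,0],"spin":0},{"claw":-1,"translation":[0.001,-0.038,0.01],"spin":0},{"claw":-1,"translation":[0.001,-0.038,0.02],"spin":0},{"claw":-1,"translation":[0.001,-0.038,0.02],"spin":0},{"claw":-1,"translation":[0,-0.038,0.026],"spin":0},{"claw":-1,"translation":[0,0,0.015],"spin":0},{"claw":-1,"translation":[0,0,0],"spin":0},{"claw":-1,"translation":[0,0,0],"spin":0}]'
python3 - <<'E'
from h import *
delta(.585,-.007,.143)
S=snap()
BOX["side"]=(265,140,90,90);BOX["top"]=(285,150,90,90)
crops(S,"crop2")
E
```

```text
time: 2.9
position: [0.5843, -0.0075, 0.1654]
orientation: [[0.834, -0.552, -0.001], [-0.552, -0.834, -0.001], [-0.0, 0.001, -1.0]]
wrist_force: [-0.5, -0.6, -0.1]
width: 0.001
t 2.9 pos [ 0.5843 -0.0075  0.1654] F [-0.5 -0.6 -0.1] tool delta [ 0.0003 -0.0008  0.0224]
```

View pics/crop2.png

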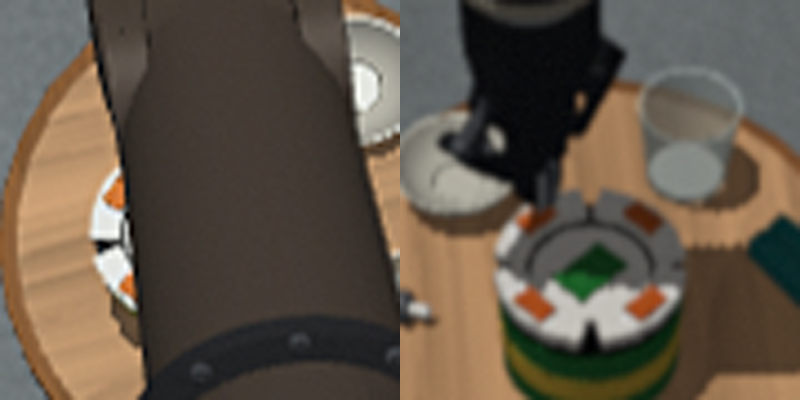

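The side view shows the shut fingertips (crop 540,195) right above pad A, clear of the dish. Next I press.

```bash
python3 -m jog '[{"claw":-1,"translation":[0,0,0.006],"spin":0},{"claw":-1,"translation":[0,0,0.006],"spin":0},{"claw":-1,"translation":[0,0,0.002],"spin":0},{"claw":-1,"translation":[0,0,0.002],"spin":0},{"claw":-1,"translation":[0,0,0],"spin":0}]'
python3 -m jog '[{"claw":-1,"translation":[0,0,0.002],"spin":0},{"claw":-1,"translation":[0,0,0.002],"spin":0},{"claw":-1,"translation":[0,0,0],"spin":0}]'
python3 -m jog '[{"claw":-1,"translation":[0,0,0.002],"spin":0},{"claw":-1,"translation":[0,0,0],"spin":0}]'
```

```text
time: 3.5
position: [0.5843, -0.007, 0.1494]
orientation: [[0.833, -0.553, -0.0], [-0.553, -0.833, -0.0], [-0.0, 0.001, -1.0]]
wrist_force: [-1.8, -1.1, 2.9]
width: -0.001
time: 3.8
position: [0.5844, -0.007, 0.1456]
orientation: [[0.833, -0.553, -0.0], [-0.553, -0.833, -0.0], [0.0, 0.0, -1.0]]
wrist_force: [-2.9, -0.9, 5.3]
width: -0.0
time: 4.0
position: [0.5844, -0.007, 0.1436]
orientation: [[0.833, -0.553, -0.0], [-0.553, -0.833, -0.0], [0.0, 0.0, -1.0]]
wrist_force: [-3.6, -1.6, 6.4]
width: 0.0
```

```bash
python3 -m jog '[{"claw":-1,"translation":[0,0,0.001],"spin":0},{"claw":-1,"translation":[0,0,0],"spin":0}]'
python3 -m jog '[{"claw":-1,"translation":[0,0,0.001],"spin":0},{"claw":-1,"translation":[0,0,0],"spin":0}]'
python3 -m jog '[{"claw":-1,"translation":[0,0,0.001],"spin":0},{"claw":-1,"translation":[0,0,0],"spin":0}]'
```

```text
time: 4.2
position: [0.5845, -0.0071, 0.1429]
orientation: [[0.833, -0.554, 0.0], [-0.554, -0.833, -0.001], [0.0, 0.0, -1.0]]
wrist_force: [-3.3, -1.6, 9.5]
width: -0.009
time: 4.4
position: [0.5851, -0.0072, 0.1428]
orientation: [[0.833, -0.554, 0.002], [-0.554, -0.833, -0.001], [0.002, -0.0, -1.0]]
wrist_force: [-4.8, -0.9, 15.9]
width: 0.001
time: 4.6
position: [0.5857, -0.0074, 0.1427]
orientation: [[0.833, -0.554, 0.003], [-0.554, -0.833, -0.001], [0.003, -0.001, -1.0]]
wrist_force: [-5.5, -3.0, 22.0]
width: 0.003
```

Hard stop reached at TCP z 0.1428, as predicted, with the force climbing past 20 N. I'll lift, shift to B, and re-measure the pads on the way.

```bash
python3 -m jog '[{"claw":-1,"translation":[0,0,-0.010],"spin":0},{"claw":-1,"translation":[0,0,-0.013],"spin":0},{"claw":-1,"translation":[-0.023,-0.023,0],"spin":0},{"claw":-1,"translation":[-0.023,-0.023,0],"spin":0},{"claw":-1,"translation":[0,0,0],"spin":0},{"claw":-1,"translation":[0,0,0],"spin":0}]'
python3 - <<'E'
from h import *
S=snap()
for p,a in pads(S["side"],"side"): print(p.round(1),a,ray(S["side"],p,0.124).round(4),ray(S["side"],p,0.118).round(4))
delta(.572,.057,.143)
E
```

```text
time: 5.2
position: [0.5717, 0.058, 0.1638]
orientation: [[0.834, -0.552, 0.0], [-0.552, -0.834, 0.0], [0.0, -0.0, -1.0]]
wrist_force: [1.1, 0.0, 0.1]
width: -0.001
[319.2 188.4] 29 [ 0.5222 -0.0196  0.124 ] [ 0.5229 -0.0245  0.118 ]
t 5.3 pos [0.572  0.056  0.1635] F [-0.1 -0.7  0.2] tool delta [-0.0005 -0.0008  0.0205]
```

```bash
python3 -m jog '[{"claw":-1,"translation":[0,0,0.006],"spin":0},{"claw":-1,"translation":[0,0,0.005],"spin":0},{"claw":-1,"translation":[0,0,0.002],"spin":0},{"claw":-1,"translation":[0,0,0.002],"spin":0},{"claw":-1,"translation":[0,0,0.002],"spin":0},{"claw":-1,"translation":[0,0,0.002],"spin":0},{"claw":-1,"translation":[0,0,0],"spin":0}]'
python3 -m jog '[{"claw":-1,"translation":[0,0,0.002],"spin":0},{"claw":-1,"translation":[0,0,0.001],"spin":0},{"claw":-1,"translation":[0,0,0],"spin":0}]'
python3 -m jog '[{"claw":-1,"translation":[0,0,0.001],"spin":0},{"claw":-1,"translation":[0,0,0],"spin":0}]'
```

```text
time: 6.0
position: [0.5714, 0.0564, 0.1442]
orientation: [[0.833, -0.554, -0.001], [-0.554, -0.833, -0.001], [-0.0, 0.001, -1.0]]
wrist_force: [-1.7, -1.6, 3.7]
width: 0.002
time: 6.3
position: [0.5728, 0.0566, 0.1428]
orientation: [[0.833, -0.554, 0.002], [-0.554, -0.833, -0.0], [0.002, -0.001, -1.0]]
wrist_force: [-1.6, -1.7, 16.2]
width: 0.0
time: 6.5
position: [0.5735, 0.0568, 0.1427]
orientation: [[0.833, -0.554, 0.004], [-0.554, -0.833, 0.0], [0.004, -0.002, -1.0]]
wrist_force: [-3.3, -1.9, 21.3]
width: -0.001
```

```bash
python3 -m jog '[{"claw":-1,"translation":[0,0,-0.010],"spin":0},{"claw":-1,"translation":[0,0,-0.013],"spin":0},{"claw":-1,"translation":[-0.023,0.023,0],"spin":0},{"claw":-1,"translation":[-0.023,0.023,0],"spin":0},{"claw":-1,"translation":[0,0,0],"spin":0},{"claw":-1,"translation":[0,0,0],"spin":0}]'
python3 - <<'E'
from h import *
S=snap()
for p,a in pads(S["side"],"side"): print(p.round(1),a,ray(S["side"],p,0.124).round(4),ray(S["side"],p,0.118).round(4))
delta(.5085,.044,.143)
E
```

```text
time: 7.1
position: [0.508, 0.0442, 0.1639]
orientation: [[0.833, -0.553, 0.001], [-0.553, -0.833, 0.0], [0.001, -0.0, -1.0]]
wrist_force: [1.4, -0.5, 0.2]
width: 0.004
[295.3 190. ] 27 [ 0.5842 -0.0014  0.124 ] [ 0.5855 -0.0062  0.118 ]
[294.3 209.4] 28 [0.5728 0.0623 0.124 ] [0.5739 0.058  0.118 ]
t 7.2 pos [0.509  0.0445 0.1638] F [-0.2  0.6 -0.2] tool delta [-0.0002  0.0007  0.0208]
```

A and B now sit at the 0.118 shut plane with their plan positions unchanged. Press C.

```bash
python3 -m jog '[{"claw":-1,"translation":[0,0,0.006],"spin":0},{"claw":-1,"translation":[0,0,0.005],"spin":0},{"claw":-1,"translation":[0,0,0.002],"spin":0},{"claw":-1,"translation":[0,0,0.002],"spin":0},{"claw":-1,"translation":[0,0,0.002],"spin":0},{"claw":-1,"translation":[0,0,0.002],"spin":0},{"claw":-1,"translation":[0,0,0],"spin":0}]'
python3 -m jog '[{"claw":-1,"translation":[0,0,0.002],"spin":0},{"claw":-1,"translation":[0,0,0.001],"spin":0},{"claw":-1,"translation":[0,0,0],"spin":0}]'
python3 -m jog '[{"claw":-1,"translation":[0,0,0.001],"spin":0},{"claw":-1,"translation":[0,0,0],"spin":0}]'
```

```text
time: 7.9
position: [0.508, 0.0444, 0.1443]
orientation: [[0.833, -0.553, -0.0], [-0.553, -0.833, -0.0], [-0.0, 0.0, -1.0]]
wrist_force: [-1.1, -0.1, 5.9]
width: 0.002
time: 8.2
position: [0.5093, 0.0453, 0.1428]
orientation: [[0.833, -0.553, 0.003], [-0.553, -0.833, 0.001], [0.002, -0.003, -1.0]]
wrist_force: [-3.3, 3.0, 18.9]
width: 0.005
time: 8.4
position: [0.51, 0.0458, 0.1427]
orientation: [[0.833, -0.553, 0.005], [-0.553, -0.833, 0.002], [0.003, -0.004, -1.0]]
wrist_force: [-4.5, 2.6, 26.7]
width: 0.001
```

```bash
python3 -m jog '[{"claw":-1,"translation":[0,0,-0.010],"spin":0},{"claw":-1,"translation":[0,0,-0.013],"spin":0},{"claw":-1,"translation":[0.023,0.023,0],"spin":0},{"claw":-1,"translation":[0.023,0.023,0],"spin":0},{"claw":-1,"translation":[0,0,0],"spin":0},{"claw":-1,"translation":[0,0,0],"spin":0}]'
python3 - <<'E'
from h import *
S=snap()
for p,a in pads(S["side"],"side"): print(p.round(1),a,ray(S["side"],p,0.118).round(4))
delta(.522,-.020,.143)
E
```

```text
time: 9.0
position: [0.5207, -0.0202, 0.1629]
orientation: [[0.832, -0.555, -0.001], [-0.555, -0.832, -0.0], [-0.001, 0.0, -1.0]]
wrist_force: [0.2, 0.3, 0.0]
width: 0.004
[295.1 189.9] 26 [ 0.5861 -0.0064  0.118 ]
[316.9 188.5] 8 [ 0.5292 -0.0229  0.118 ]
[293.5 209.1] 29 [0.5762 0.0574 0.118 ]
[318.3 209.7] 29 [0.5124 0.0466 0.118 ]
t 9.1 pos [ 0.5206 -0.0186  0.163 ] F [-0.4  0.1  0.3] tool delta [0.002  0.0004 0.02  ]
```

```bash
python3 -m jog '[{"claw":-1,"translation":[0.003,-0.001,0.006],"spin":0},{"claw":-1,"translation":[0,0,0.005],"spin":0},{"claw":-1,"translation":[0,0,0.002],"spin":0},{"claw":-1,"translation":[0,0,0.002],"spin":0},{"claw":-1,"translation":[0,0,0.002],"spin":0},{"claw":-1,"translation":[0,0,0.001],"spin":0},{"claw":-1,"translation":[0,0,0],"spin":0}]'
python3 -m jog '[{"claw":-1,"translation":[0,0,0.002],"spin":0},{"claw":-1,"translation":[0,0,0],"spin":0}]'
python3 -m jog '[{"claw":-1,"translation":[0,0,0.001],"spin":0},{"claw":-1,"translation":[0,0,0],"spin":0}]'
```

```text
time: 9.8
position: [0.5237, -0.0198, 0.1453]
orientation: [[0.833, -0.553, -0.0], [-0.553, -0.833, 0.0], [-0.0, -0.0, -1.0]]
wrist_force: [-1.4, 1.4, 3.3]
width: -0.0
time: 10.0
position: [0.5238, -0.0198, 0.1433]
orientation: [[0.833, -0.553, -0.0], [-0.553, -0.833, 0.0], [-0.0, -0.0, -1.0]]
wrist_force: [-0.7, 1.8, 3.6]
width: 0.0
time: 10.2
position: [0.5238, -0.0199, 0.1429]
orientation: [[0.833, -0.553, 0.0], [-0.553, -0.833, 0.0], [-0.0, -0.0, -1.0]]
wrist_force: [-4.3, 1.5, 11.8]
width: 0.0
```

```bash
python3 -m jog '[{"claw":-1,"translation":[0,0,0.001],"spin":0},{"claw":-1,"translation":[0,0,0],"spin":0}]'
python3 -m jog '[{"claw":-1,"translation":[0,0,-0.01],"spin":0},{"claw":-1,"translation":[0,0,-0.03],"spin":0},{"claw":-1,"translation":[0,0,-0.04],"spin":0},{"claw":-1,"translation":[0,0,-0.04],"spin":0},{"claw":-1,"translation":[0.012,0.044,0],"spin":0},{"claw":-1,"translation":[0.012,0.044,0],"spin":0},{"claw":-1,"translation":[0.012,0.044,0],"spin":0},{"claw":-1,"translation":[0.012,0.044,0],"spin":0},{"claw":-1,"translation":[0.012,0.044,0],"spin":0},{"claw":-1,"translation":[0.012,0.044,0],"spin":0},{"claw":-1,"translation":[0.012,0.044,0],"spin":0},{"claw":-1,"translation":[0,0,0],"spin":0}]'
python3 - <<'E'
from h import *
S=snap(); crops(S,"crop3")
for n in S:
    for p,a in pads(S[n],n): print(n,p.round(1),a,ray(S[n],p,0.118).round(4))
E
```

```text
time: 10.4
position: [0.5239, -0.0201, 0.1428]
orientation: [[0.833, -0.553, 0.001], [-0.553, -0.833, -0.0], [0.001, -0.0, -1.0]]
wrist_force: [-6.6, -0.2, 21.9]
width: 0.002
time: 11.6
position: [0.4197, -0.3302, 0.2612]
orientation: [[0.828, -0.561, -0.002], [-0.561, -0.828, -0.003], [0.0, 0.004, -1.0]]
wrist_force: [0.3, -0.2, -0.6]
width: -0.006
top [296.4 172.6] 20 [0.63  0.103 0.118]
top [334.8 188.1] 32 [ 0.5868 -0.0082  0.118 ]
top [312.2 191.5] 34 [0.5757 0.0559 0.118 ]
top [337.9 210.6] 33 [ 0.5224 -0.0184  0.118 ]
top [315.3 213.5] 35 [0.5128 0.0453 0.118 ]
side [295.1 189.9] 26 [ 0.5861 -0.0064  0.118 ]
side [318.9 190.5] 29 [ 0.5225 -0.017   0.118 ]
side [293.5 209. ] 30 [0.5763 0.0571 0.118 ]
side [318.3 209.8] 28 [0.5124 0.047  0.118 ]
```

View pics/crop3.png

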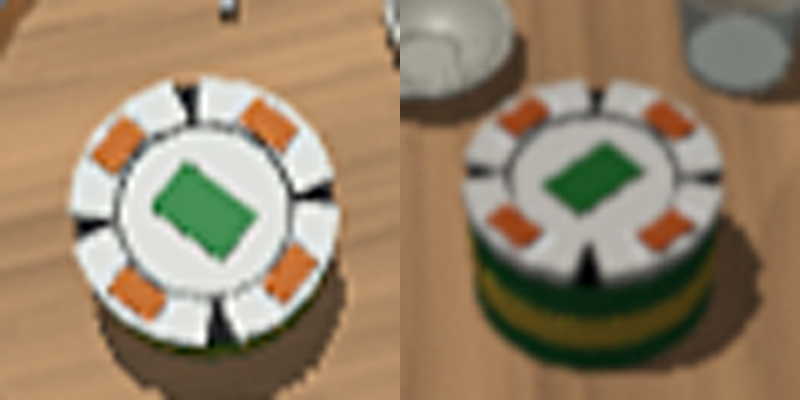

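```bash
python3 -c "
from workcell import manip
print(manip.finish_job())"
```

```text
the job is handed in; nothing more can be done
None
```

I pressed all four rim sections of the green tub down at their orange pads with the jaws shut, then moved the hand clear and handed the job in at about 12 s.

- **Shut:** each section met its hard stop at TCP z of about 0.1428, which puts the pad top at the 88 mm shut height. The force there rose to 21–27 N, well past the 6–9 N yield. The last top and side views agree to within about 2 mm on all four pads at that height, and no dark gap shows under any section.
- **Small shift:** sideways drag during the presses turned the tub by about 2° and moved its centre about 2 mm. The valve shifted about 3 mm in the picture, so the lazy susan probably turned slightly with it. I left that uncorrected, since turning it back risked more disturbance.
- **Not checked:** I did not view the full scene again at the end, so the dish, cup, magnet, bottle and jar were not re-measured. The hand only ever touched the pads.

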